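# Change over the drying trays

### The job

On the potter's bench the tray with the square dish has been left out: first push it fully home. Then hook a fingertip behind the raised front lip of the tray with the round bowl and draw it fully out, to its stop, with the bowl riding along upright. Only push and hook with the fingers: do not pinch the lips, do not pick up, tip or push about the pottery with the fingers, and leave the vase, the mug and the jar where they stand.

Things in the scene. Friction and masses are not known exactly. Their poses are not given: they have to be found in the camera images.
- round_rack: fixed wooden rack of the tray with the round bowl, 220 x 150 mm. Origin on the table under its centre; x points to its rear, z up; the tray comes out along its -x. Side walls: outer faces at y = +-75 mm, 12 mm thick, 55 mm high in front, 82 behind. A plywood deck, top 92 mm above the table, covers only x = +20 to +110 mm; ahead of it the tray is open from above.
- round_tray (a joint): how far the tray with the round bowl is out, in m: 0 = home against its inner stop, 0.110 = fully out against its outer stop. It runs level, stays where it is left and takes about 2 N to move. Its floor is 122 mm wide and 200 long, upper face 36 mm above the table, with side rims 8 mm high.
- round_front (a point): wooden front board of the lip of the tray with the round bowl: upright, 6 mm thick, 122 mm wide, from 22 to 72 mm above the table. The point is the middle of the upper edge of its FRONT face, the one to push on; axes parallel to the rack's. With the joint at 0 it is at x = -116 mm in the rack's frame.
- round_strip (a point): steel strip, the back of the same lip: 4 mm thick, 122 mm wide, from the tray floor (36 mm) to 72 mm above the table. The point is the middle of the upper edge of its REAR face, the one to hook behind; axes parallel to the rack's. At joint 0 it is at x = -106 mm in the rack's frame. At least 45 mm of tray floor behind it is empty.
- square_rack: fixed wooden rack of the tray with the square dish, 220 x 150 mm. Origin on the table under its centre; x points to its rear, z up; the tray comes out along its -x. Side walls: outer faces at y = +-75 mm, 12 mm thick, 55 mm high in front, 82 behind. A plywood deck, top 92 mm above the table, covers only x = +20 to +110 mm; ahead of it the tray is open from above.
- square_tray (a joint): how far the tray with the square dish is out, in m: 0 = home against its inner stop, 0.110 = fully out against its outer stop. It runs level, stays where it is left and takes about 2 N to move. Its floor is 122 mm wide and 200 long, upper face 36 mm above the table, with side rims 8 mm high.
- square_front (a point): wooden front board of the lip of the tray with the square dish: upright, 6 mm thick, 122 mm wide, from 22 to 72 mm above the table. The point is the middle of the upper edge of its FRONT face, the one to push on; axes parallel to the rack's. With the joint at 0 it is at x = -116 mm in the rack's frame.
- square_strip (a point): steel strip, the back of the same lip: 4 mm thick, 122 mm wide, from the tray floor (36 mm) to 72 mm above the table. The point is the middle of the upper edge of its REAR face, the one to hook behind; axes parallel to the rack's. At joint 0 it is at x = -106 mm in the rack's frame. At least 45 mm of tray floor behind it is empty.
- bowl: loose round bowl of dry unglazed clay, 80 mm across the rim, 28 mm high, standing on one tray, partly under the deck when that tray is home. Origin at the centre of its underside.
- dish: loose square dish of the same clay, 74 x 74 mm, 22 mm high, standing on the other tray. Origin at the centre of its underside.
- vase: loose little terracotta vase, 64 mm across, 88 mm high, standing on the deck of the rack with the round bowl. Origin at the centre of its underside. Bystander.
- mug: loose white mug, 76 mm across, 85 mm high, standing on the table beside the racks, on the far left or far right. Origin at the centre of its underside. Bystander.
- jar: loose grey jar with a white cap, 70 mm across, 100 mm high, standing on the table on the side opposite to the mug. Origin at the centre of its underside. Bystander.
There are look-alikes about, which are no part of the job. What is shaped like the dish but pink is not meant.

How it is judged (in metres and radians):
On the way, in this order (a step that is already met when the one before it is completed fails the run):
1. the tray with the square dish is pushed fully home (within 6 mm), the other tray still in (value of joint square_tray below 0.006 m and value of joint round_tray below 0.05 m), for 0.2 s.
2. the tray with the round bowl is being drawn, more than half way out, with the fingers behind its lip (value of joint round_tray above 0.055 m and contact force between the fingers and round_tray_c5 above 0.5 N).
At the end, for the whole second after the job is handed in: the tray with the round bowl is out to within 7 mm of its outer stop, the tray with the square dish is home to within 6 mm, bowl and dish stand upright (within 0.15 rad) and at rest on their trays (value of joint round_tray above 0.103 m and value of joint square_tray below 0.006 m and angle between each of bowl, dish's own z axis and vertical below 0.15 rad and horizontal distance between bowl and round_strip below 0.17 m and height (world z) of each of bowl, dish above 0.03 m and horizontal distance between dish and square_strip below 0.17 m and linear speed of each of bowl, dish below 0.01 m/s); the robot touches nothing.
It fails at once if a tray's lip is pinched between the fingers (more than 6 N on its front and its back at once) ((contact force between the fingers and round_tray_c4 above 6 N and contact force between the fingers and round_tray_c5 above 6 N) or (contact force between the fingers and square_tray_c4 above 6 N and contact force between the fingers and square_tray_c5 above 6 N)).
It fails at once if the bowl or the dish is lifted off its tray or tipped (height (world z) of any of bowl, dish above 0.05 m or angle between any of bowl, dish's own z axis and vertical above 0.35 rad).
It fails at once if the pottery on the trays is pushed with the fingers (more than 3 N) (contact force between the fingers and bowl above 3 N or contact force between the fingers and dish above 3 N).
It fails at once if the vase, the mug or the jar is moved more than 20 mm (distance of any of vase, mug, jar from where it was at the start of the episode above 0.02 m).
It also fails if it takes over 51 s, if anything falls off the work surface, if the arm or the gripper's body presses on something with over 40 N, if the wrist force passes 120 N, or if a joint passes its speed limit or range.

### The arm

A 6-joint arm with a two-finger parallel gripper is mounted at the origin on the work surface. World frame = base frame: x ahead of the robot, y to its left, z up, the work surface at z = 0. Lengths are in mm, angles in rad, forces in N, time in s.
With the tool pointing down it reaches from about 350 to 875 mm from the base axis. Payload 4.2 kg.
Tool frame: the origin (TCP) lies at the very end of the fingers, on their centre line; the grasp point (between the pads) lies 19 mm behind it (tcp_to_grasp is the distance from the TCP to the grasp point, in mm); z points along the fingers, y is the line along which they close (so a half turn about z gives the same grasp; the last joint's range is limited). The gripper opens to 87 mm and grips with 3 to 60 N. Pads are 19 mm wide; open, the fingers measure 117 mm over their backs; the gripper's body (75 mm by 190 mm) begins 51 mm behind the grasp point.
Start: joints at [1.427, 0.385, 0.008, 0, -1.194, -0.259], TCP at [244.964, 574.971, 222.55] pointing down, gripper open.
Joint ranges: [-3.14, 3.14], [-1.21, 2.06], [-1.07, 1.41], [-3.16, 2.05], [-2.99, -0.16], [-3.1, 3.1]. Speed limits (rad/s): [2.79, 2.79, 3.14, 3.14, 3.14, 3.14].

### API

Orientations are given as a 3x3 rotation matrix whose columns are the frame's x, y, z axes.
In Python, from station import * gives the robot as it stands.
- The arm moves only by the tool step_arm, never from a script. Its argument "series" is a list of rows, each an object with "claw": the opening, from 0 (shut) to 1 (fully open); "linear": the shift along the tool's x, y, z as a fraction of full scale, a list of three; "yaw": the turn about the tool's z as a fraction of full scale. In form: [{"claw": claw, "linear": [dx, dy, dz], "yaw": yaw}, ...]. A call has 1 to 12 rows; each row is the pose to reach, as a shift and turn from the pose commanded when the call began, along the tool's axes at that moment; what a row does not reach only later rows make up. Full scale, the value 1, is 80 mm for a shift and 60 degrees for a turn. A row lasts 1/10 s, in which the tool goes at most 50 mm and 8.59 degrees, less where a joint would pass 70% of its speed; a pose out of reach is approached as far as the arm can. A call with a number of a shift or a turn outside -1 to 1 is refused whole. A call with a gripper value outside its range is refused whole. The fingers move at their own pace and stop on an object; "grip_force" is the grip in N (left out, the last holds). Time passes only in rows, so rows that repeat a pose let the fingers close. It gives the time, the measured TCP pose, the force and the opening at its end, in the units of the state.
- get_obs(): the state, without advancing time (a new reading comes with each control period).
- grab_frame(name): name is "scene" or "top"; returns a dict with "img" (480x640x3 uint8, blue, green, red), "fov_y" (degrees; the focal length in pixels is half the picture's height over the tangent of half this angle, whatever the lens; pixels are square), "cx", "cy" (the principal point, pixels), "D" ([k1, k2, p1, p2, k3] as OpenCV has them; the pictures are not rectified), "R" (3x3) and "t" (3): a world point X has camera coordinates R X + t. Camera axes: x right, y down, z forward; pixel columns grow to the right and rows downward; lengths in mm; the calibration is good to about 2 mm. A picture is of the moment at which its call begins. There is no depth.
- finish_job(): hands the job in, once; it reports no verdict.
The state is a dict: "t": time; "joint_pos": joint angles; "joint_velocities": joint speeds; "joint_torque": joint torques, N m; "tcp_pos": TCP position; "orientation": TCP orientation; "ft_force": force on the tool from outside, world axes, zero at the start; "moment": the same for the moment, N m; "gripper_width": finger opening in mm.
Only numpy, scipy, OpenCV 4.12 (cv2) and the standard library are available. Lean on these libraries where they do the work, as an engineer would, in place of code of your own. Each camera call takes 0.05 s, during which the arm holds its last target. There are 200 camera calls.

## Working session

There is one attempt and no reset: what is moved stays moved. The work goes in short steps, Python scripts to look and compute and a tool call to move; the robot and the scene stay as the last step left them, time stands still between calls to the robot, and variables do not carry over. Pictures are saved under pics/ and viewed, on a budget of 10 in all, crops included, one or two more only if the job needs it, and the job is handed in when it is done.

Besides the shell and the picture viewer there is one more tool, called after "Call:" by a JSON object that holds its "method" and its "body", one argument or row to a line. step_arm: Moves the arm, as the interface text tells. Its arguments: {"type":"object","properties":{"series":{"type":"array"},"grip_force":{"type":"number"}},"required":["series"]}

```bash
mkdir -p pics && ls && python3 - <<'E'
from station import *
import cv2
o=get_obs();print(o)
for n in("scene","top"):
    f=grab_frame(n);cv2.imwrite(f"pics/{n}0.png",f["img"]);print(n,{k:v for k,v in f.items() if k!="img"})
E
```

```text
pics
{'t': 0.0, 'joint_pos': array([ 1.42664391e+00,  3.85530443e-01,  6.57840017e-03, -4.84928553e-04,
       -1.19396894e+00, -2.58598043e-01]), 'joint_velocities': array([1.19588986e-04, 5.82229957e-04, 5.27396233e-05, 1.16017824e-03,
       5.63544358e-05, 6.56454244e-05]), 'joint_torque': array([ 2.36120641e-04, -3.90668750e+01,  1.87408215e+01,  4.21988055e+00,
        1.11978175e-02, -1.78773894e-04]), 'tcp_pos': array([244.71884983, 574.42894335, 221.45888249]), 'orientation': array([[ 9.19916332e-01, -3.92113986e-01, -7.51436597e-04],
       [-3.92114691e-01, -9.19914081e-01, -2.03780599e-03],
       [ 1.07795125e-04,  2.16926034e-03, -9.99997641e-01]]), 'ft_force': array([-0.24475872,  0.17957247, -0.09800016]), 'moment': array([-0.01978615,  0.03712642,  0.03699767]), 'gripper_width': 86.95012351691491}
scene {'fov_y': 50.30027871957561, 'cx': 315.34123322310194, 'cy': 229.37642864496894, 'D': array([-0.12106725,  0.        ,  0.        ,  0.        ,  0.        ]), 'R': array([[ 0.24537519,  0.96929349,  0.01616013],
       [ 0.78096186, -0.187768  , -0.59568595],
       [-0.57436016,  0.158787  , -0.80305485]]), 't': array([-142.48611054, -445.33069489, 1645.1727333 ])}
top {'fov_y': 49.81787594687546, 'cx': 319.9569247490208, 'cy': 241.01266747300826, 'D': array([0.03481272, 0.        , 0.        , 0.        , 0.        ]), 'R': array([[-0.00957021, -0.99994832, -0.0034309 ],
       [-0.99591528,  0.00983957, -0.08975483],
       [ 0.08978395,  0.00255792, -0.99595798]]), 't': array([ -20.21909389,  606.77041414, 1267.05394106])}
```

View pics/top0.png

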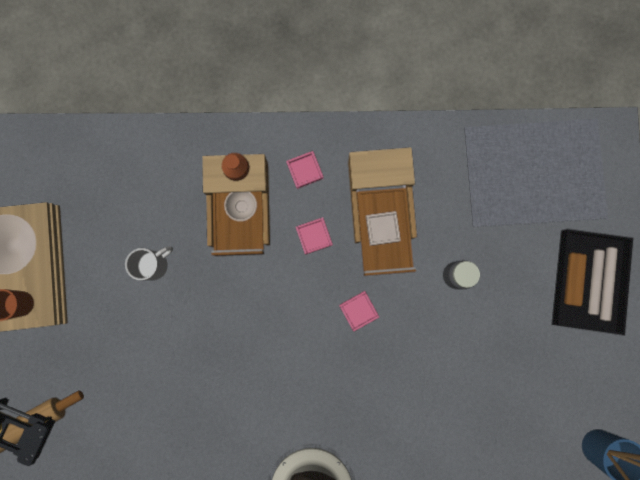

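View pics/scene0.png

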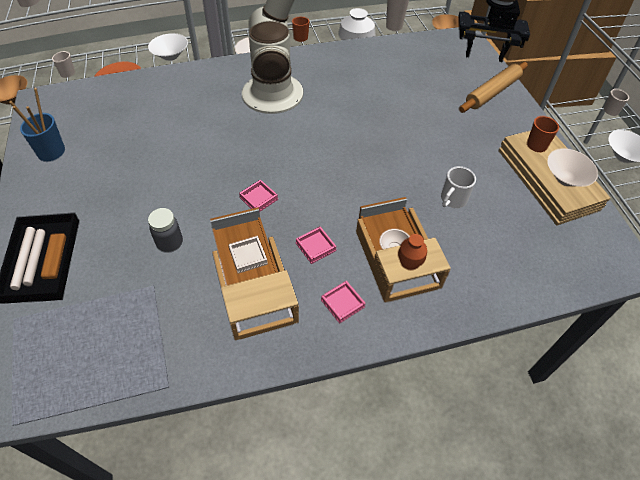

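The top view shows the square-dish tray drawn out, with the white dish at (383,228) and its lip near (388,272). The round tray's bowl is at (240,206), with the vase on its deck at (235,166) and its lip near (237,252). The jar is at (465,275) and the mug at (145,264). Three pink dishes at (305,170), (314,236) and (359,311) are the look-alikes. The white dish inside the tray is the one meant. I'll confirm that in one enlarged crop.

```bash
python3 - <<'E'
import cv2
i=cv2.imread("pics/top0.png")[145:285,195:425]
cv2.imwrite("pics/crop1.png",cv2.resize(i,None,fx=3.4,fy=3.4,interpolation=cv2.INTER_CUBIC))
i=cv2.imread("pics/scene0.png")[190:345,200:460]
cv2.imwrite("pics/crop2.png",cv2.resize(i,None,fx=3,fy=3,interpolation=cv2.INTER_CUBIC))
E
```

```text
(no output)
```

View pics/crop1.png

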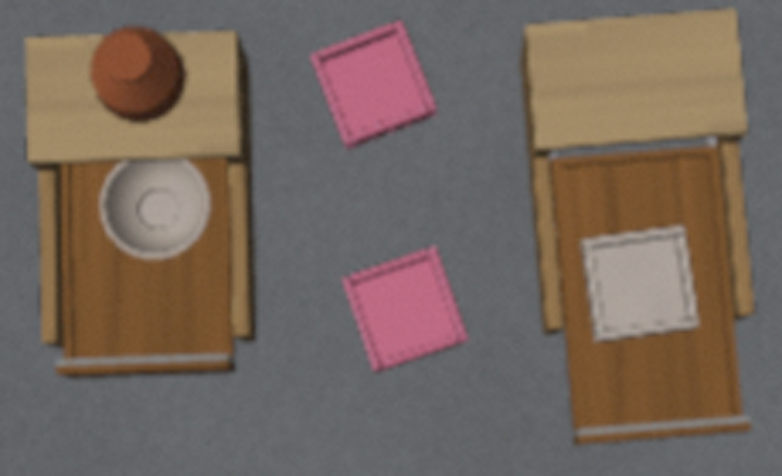

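View pics/crop2.png

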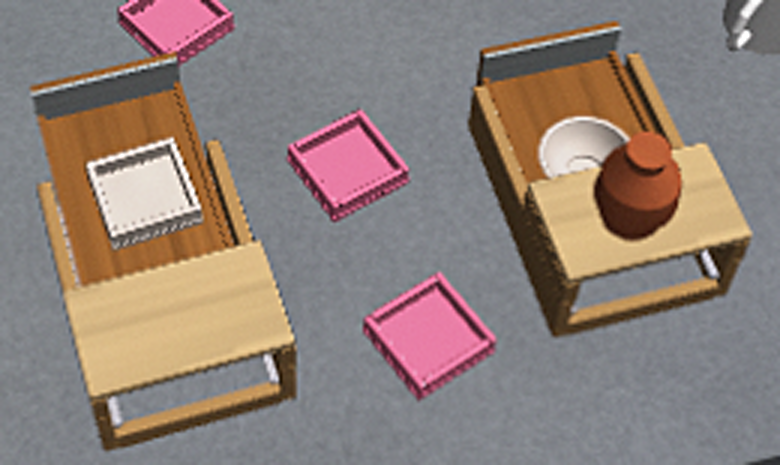

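The crops confirm it: the white dish stands in the drawn-out tray at crop (640,283), and the pink ones lie on the bare table. The deck corners and lip ends are clear in crop 1. Next I'll cast rays through them.

```bash
cat > h.py <<'E'
import numpy as np, cv2
def K(f):
    F=240/np.tan(np.radians(f["fov_y"]/2)); return np.array([[F,0,f["cx"]],[0,F,f["cy"]],[0,0,1]])
def cast(f,px,z):
    u=cv2.undistortPoints(np.array(px,float).reshape(-1,1,2),K(f),f["D"]).reshape(-1,2)
    d=np.c_[u,np.ones(len(u))]@f["R"]; C=-f["R"].T@f["t"]
    return C+d*((z-C[2])/d[:,2])[:,None]
E
python3 - <<'E'
from station import *
from h import *
f=grab_frame("top")
c=lambda p:(np.array(p)+.5)/3.4-.5+[195,145]
np.set_printoptions(precision=1,suppress=True)
for n,dk,st,fr in(("round",[(25,38),(238,30),(241,160),(29,163)],[(58,356),(230,353)],[(58,374),(230,372)]),
             ("square",[(526,27),(737,10),(746,135),(533,152)],[(577,432),(749,417)],[(577,442),(749,427)])):
    d=cast(f,c(dk),92)[:,:2]
    ey=(d[0]-d[1])+(d[3]-d[2]); ey/=np.linalg.norm(ey); ex=np.array([ey[1],-ey[0]])
    o=d.mean(0)-65*ex
    s=cast(f,c(st),72)[:,:2]; r=cast(f,c(fr),72)[:,:2]
    print(n,"corners",d.tolist(),"o",o,"yaw deg",np.degrees(np.arctan2(ex[1],ex[0])),"size",np.linalg.norm(d[0]-d[1]),np.linalg.norm(d[1]-d[2]))
    loc=lambda p:np.array([(p-o)@ex,(p-o)@ey]).T
    print(" strip loc",loc(s).tolist(),"front loc",loc(r).tolist(),"\n world",s.tolist(),r.tolist())
    dl=s[0]-s[1];print(" lip yaw",np.degrees(np.arctan2(-dl[0],dl[1])))
# bowl / dish rims
print("bowl",cast(f,c([(155,208)]),64),"dish",cast(f,c([(640,283)]),58))
print("mug,jar",cast(f,[(143,264),(465,275)],85))
o=get_obs();print(o["t"],o["tcp_pos"])
E
```

```text
round corners [[809.6123990988956, 255.96223007558405], [814.1038431516272, 105.13717323276765], [720.7266850919117, 103.10961100961802], [719.9458925936037, 252.35598308339343]] o [701.1 178. ] yaw deg 1.0065797527834537 size 150.891917746835 93.39916838964807
 strip loc [[-115.19352895081454, 59.077076524769566], [-116.41907723269215, -62.82503616226001]] front loc [[-127.98549286243113, 59.18004581538223], [-129.93205341411408, -62.59567316301724]] 
 world [[584.8936622887816, 235.04370869838937], [585.8097852356583, 113.13887792906064]] [[572.1018634923686, 234.92194276309624], [572.2948650459175, 113.13082001152696]]
 lip yaw 0.43057350498751357
square corners [[814.1904962765694, -99.25120343852859], [824.6791922165189, -248.93833833993386], [734.835405987458, -253.1397147277516], [724.3654568277888, -102.91710171750539]] o [ 709.7 -180.6] yaw deg 3.997511889066818 size 150.0541605471578 89.94196733185966
 strip loc [[-178.4505132804186, 60.98119937156436], [-177.47539617713417, -60.937514745508246]] front loc [[-185.47651787073445, 61.59696035341151], [-184.4990759098195, -60.25771786111564]] 
 world [[527.4082287970546, -132.20045571144877], [536.880311577229, -253.75457268463532]] [[520.3563912840598, -132.07599776584127], [529.8263291209502, -253.56607255764615]]
 lip yaw 4.4557590390029835
bowl [[691.6 168.   64. ]] dish [[ 634.5 -180.5   58. ]]
mug,jar [[ 550.7  394.6   85. ]
 [ 517.1 -369.1   85. ]]
0.15 [244.8 574.6 221.7]
```

Call:
{"method": "step_arm", "body": {
  "series": [
    {"claw": 0, "linear": [0.16, 0.2, 0], "yaw": -0.11},
    {"claw": 0, "linear": [0.33, 0.4, 0], "yaw": -0.22},
    {"claw": 0, "linear": [0.5, 0.6, 0], "yaw": -0.34},
    {"claw": 0, "linear": [0.66, 0.8, 0], "yaw": -0.45},
    {"claw": 0, "linear": [0.66, 0.8, 0], "yaw": -0.45}
  ],
  "grip_force": 20
}}

```text
t: 0.65
tcp_pos: [268.7, 493.3, 222.6]
orientation: [[0.998, 0.068, -0.001], [0.068, -0.998, -0.001], [-0.001, 0.001, -1.0]]
ft_force: [-1.1, -0.7, 0.4]
gripper_width: 54.7
```

Call:
{"method": "step_arm", "body": {
  "series": [
    {"claw": 0, "linear": [0.07, 0.32, 0], "yaw": 0},
    {"claw": 0, "linear": [0.4, 0.64, 0], "yaw": 0},
    {"claw": 0, "linear": [0.6, 0.96, 0], "yaw": 0}
  ]
}}

```text
t: 0.95
tcp_pos: [322.3, 422.1, 222.4]
orientation: [[0.998, 0.068, 0.0], [0.068, -0.998, 0.0], [0.0, -0.0, -1.0]]
ft_force: [0.3, 0.0, -0.0]
gripper_width: 30.9
```

Call:
{"method": "step_arm", "body": {
  "series": [
    {"claw": 0, "linear": [0.2, 0.32, 0], "yaw": 0},
    {"claw": 0, "linear": [0.4, 0.64, 0], "yaw": 0},
    {"claw": 0, "linear": [0.6, 0.96, 0], "yaw": 0}
  ]
}}

```text
t: 1.25
tcp_pos: [375.3, 348.4, 222.4]
orientation: [[0.998, 0.067, 0.0], [0.067, -0.998, 0.0], [0.0, -0.0, -1.0]]
ft_force: [1.4, -0.1, 0.5]
gripper_width: 6.9
```

Call:
{"method": "step_arm", "body": {
  "series": [
    {"claw": 0, "linear": [0.2, 0.32, 0], "yaw": 0},
    {"claw": 0, "linear": [0.3, 0.64, 0], "yaw": 0},
    {"claw": 0, "linear": [0.4, 0.96, 0], "yaw": 0}
  ]
}}

```text
t: 1.55
tcp_pos: [412.5, 273.9, 222.3]
orientation: [[0.998, 0.067, -0.0], [0.067, -0.998, -0.0], [-0.0, 0.0, -1.0]]
ft_force: [0.8, 0.8, 0.2]
gripper_width: 0.2
```

Call:
{"method": "step_arm", "body": {
  "series": [
    {"claw": 0, "linear": [0, 0.32, 0], "yaw": 0},
    {"claw": 0, "linear": [0, 0.64, 0], "yaw": 0},
    {"claw": 0, "linear": [0, 0.96, 0], "yaw": 0}
  ]
}}

```text
t: 1.85
tcp_pos: [417.4, 197.2, 222.4]
orientation: [[0.998, 0.067, 0.0], [0.067, -0.998, 0.0], [0.0, -0.0, -1.0]]
ft_force: [0.7, 0.3, 0.5]
gripper_width: 0.4
```

Call:
{"method": "step_arm", "body": {
  "series": [
    {"claw": 0, "linear": [0, 0.32, 0], "yaw": 0},
    {"claw": 0, "linear": [0, 0.64, 0], "yaw": 0},
    {"claw": 0, "linear": [0, 0.96, 0], "yaw": 0}
  ]
}}

```text
t: 2.15
tcp_pos: [422.7, 120.6, 222.5]
orientation: [[0.998, 0.067, 0.0], [0.067, -0.998, 0.0], [0.0, -0.0, -1.0]]
ft_force: [-0.2, -0.7, 0.1]
gripper_width: 0.4
```

Call:
{"method": "step_arm", "body": {
  "series": [
    {"claw": 0, "linear": [0, 0.32, 0], "yaw": 0},
    {"claw": 0, "linear": [0, 0.64, 0], "yaw": 0},
    {"claw": 0, "linear": [0, 0.96, 0], "yaw": 0}
  ]
}}

```text
t: 2.45
tcp_pos: [428.0, 43.9, 222.6]
orientation: [[0.998, 0.067, 0.0], [0.067, -0.998, 0.0], [0.0, -0.0, -1.0]]
ft_force: [0.8, -0.3, -0.6]
gripper_width: 0.5
```

Call:
{"method": "step_arm", "body": {
  "series": [
    {"claw": 0, "linear": [0.1, 0.33, 0], "yaw": 0},
    {"claw": 0, "linear": [0.2, 0.66, 0], "yaw": 0},
    {"claw": 0, "linear": [0.3, 1, 0], "yaw": 0}
  ]
}}

```text
t: 2.75
tcp_pos: [457.9, -34.4, 222.7]
orientation: [[0.998, 0.067, 0.001], [0.067, -0.998, 0.0], [0.001, -0.0, -1.0]]
ft_force: [-0.1, 0.8, 0.0]
gripper_width: 0.3
```

Call:
{"method": "step_arm", "body": {
  "series": [
    {"claw": 0, "linear": [0, 0.33, 0], "yaw": 0},
    {"claw": 0, "linear": [0, 0.66, 0], "yaw": 0},
    {"claw": 0, "linear": [0, 1, 0], "yaw": 0}
  ]
}}

```text
t: 3.05
tcp_pos: [463.2, -114.3, 222.4]
orientation: [[0.998, 0.067, 0.0], [0.067, -0.998, 0.0], [0.0, -0.0, -1.0]]
ft_force: [-0.1, -0.1, 0.7]
gripper_width: 0.6
```

Call:
{"method": "step_arm", "body": {
  "series": [
    {"claw": 0, "linear": [0, 0.33, 0.2], "yaw": 0},
    {"claw": 0, "linear": [0, 0.66, 0.5], "yaw": 0},
    {"claw": 0, "linear": [0, 1, 0.8], "yaw": 0},
    {"claw": 0, "linear": [0, 1, 1], "yaw": 0},
    {"claw": 0, "linear": [0, 1, 1], "yaw": 0}
  ]
}}

```text
t: 3.55
tcp_pos: [466.6, -193.6, 139.9]
orientation: [[0.998, 0.065, -0.006], [0.065, -0.998, 0.001], [-0.006, -0.001, -1.0]]
ft_force: [-0.5, -0.6, 0.4]
gripper_width: 0.5
```

Call:
{"method": "step_arm", "body": {
  "series": [
    {"claw": 0, "linear": [0, 0, 0.3], "yaw": 0},
    {"claw": 0, "linear": [0, 0, 0.6], "yaw": 0},
    {"claw": 0, "linear": [0, 0, 0.9], "yaw": 0},
    {"claw": 0, "linear": [0, 0, 1], "yaw": 0},
    {"claw": 0, "linear": [0, 0, 1], "yaw": 0}
  ]
}}

```text
t: 4.05
tcp_pos: [468.2, -193.0, 62.4]
orientation: [[0.998, 0.069, -0.001], [0.069, -0.998, -0.0], [-0.001, 0.0, -1.0]]
ft_force: [-0.1, -0.3, 0.5]
gripper_width: 0.4
```

Call:
{"method": "step_arm", "body": {
  "series": [
    {"claw": 0, "linear": [0.05, 0, 0.13], "yaw": 0},
    {"claw": 0, "linear": [0.15, 0, 0.13], "yaw": 0},
    {"claw": 0, "linear": [0.25, 0, 0.13], "yaw": 0},
    {"claw": 0, "linear": [0.35, 0, 0.13], "yaw": 0},
    {"claw": 0, "linear": [0.45, 0, 0.13], "yaw": 0},
    {"claw": 0, "linear": [0.45, 0, 0.13], "yaw": 0}
  ]
}}

```text
t: 4.65
tcp_pos: [505.6, -190.9, 52.4]
orientation: [[0.998, 0.069, 0.002], [0.069, -0.998, -0.0], [0.002, 0.0, -1.0]]
ft_force: [0.2, -0.0, -0.4]
gripper_width: 0.2
```

Call:
{"method": "step_arm", "body": {
  "series": [
    {"claw": 0, "linear": [0.06, 0, 0], "yaw": 0},
    {"claw": 0, "linear": [0.12, 0, 0], "yaw": 0},
    {"claw": 0, "linear": [0.18, 0, 0], "yaw": 0},
    {"claw": 0, "linear": [0.24, 0, 0], "yaw": 0},
    {"claw": 0, "linear": [0.3, 0, 0], "yaw": 0},
    {"claw": 0, "linear": [0.36, 0, 0], "yaw": 0},
    {"claw": 0, "linear": [0.42, 0, 0], "yaw": 0},
    {"claw": 0, "linear": [0.48, 0, 0], "yaw": 0},
    {"claw": 0, "linear": [0.54, 0, 0], "yaw": 0},
    {"claw": 0, "linear": [0.6, 0, 0], "yaw": 0},
    {"claw": 0, "linear": [0.66, 0, 0], "yaw": 0},
    {"claw": 0, "linear": [0.72, 0, 0], "yaw": 0}
  ]
}}

```text
t: 5.85
tcp_pos: [561.7, -186.9, 52.1]
orientation: [[0.998, 0.068, -0.0], [0.068, -0.998, 0.0], [-0.0, -0.0, -1.0]]
ft_force: [-2.2, -0.8, 0.4]
gripper_width: 0.5
```

Call:
{"method": "step_arm", "body": {
  "series": [
    {"claw": 0, "linear": [0.05, 0, 0], "yaw": 0},
    {"claw": 0, "linear": [0.1, 0, 0], "yaw": 0},
    {"claw": 0, "linear": [0.14, 0, 0], "yaw": 0},
    {"claw": 0, "linear": [0.18, 0, 0], "yaw": 0},
    {"claw": 0, "linear": [0.22, 0, 0], "yaw": 0},
    {"claw": 0, "linear": [0.24, 0, 0], "yaw": 0}
  ]
}}

```text
t: 6.45
tcp_pos: [580.8, -185.6, 52.1]
orientation: [[0.998, 0.068, 0.0], [0.068, -0.998, -0.0], [0.0, 0.0, -1.0]]
ft_force: [-2.1, -1.1, 0.7]
gripper_width: 0.5
```

Call:
{"method": "step_arm", "body": {
  "series": [
    {"claw": 0, "linear": [0.03, 0, 0], "yaw": 0},
    {"claw": 0, "linear": [0.06, 0, 0], "yaw": 0},
    {"claw": 0, "linear": [0.06, 0, 0], "yaw": 0}
  ]
}}

```text
t: 6.75
tcp_pos: [584.2, -185.4, 52.1]
orientation: [[0.998, 0.068, -0.003], [0.068, -0.998, 0.0], [-0.003, -0.0, -1.0]]
ft_force: [-4.9, -0.2, 1.9]
gripper_width: 0.2
```

Force is rising, so the tray is reaching its stop. I'll nudge a little more to confirm.

Call:
{"method": "step_arm", "body": {
  "series": [
    {"claw": 0, "linear": [0.02, 0, 0], "yaw": 0},
    {"claw": 0, "linear": [0.03, 0, 0], "yaw": 0},
    {"claw": 0, "linear": [0.03, 0, 0], "yaw": 0},
    {"claw": 0, "linear": [0.03, 0, 0], "yaw": 0}
  ]
}}

```text
t: 7.15
tcp_pos: [584.2, -185.4, 52.1]
orientation: [[0.998, 0.068, -0.008], [0.068, -0.998, 0.0], [-0.008, -0.001, -1.0]]
ft_force: [-10.2, -0.9, 5.1]
gripper_width: 0.8
```

The TCP held at 584.2 while the force rose to 10 N, so the tray is home. I'll back off, rise and look.

Call:
{"method": "step_arm", "body": {
  "series": [
    {"claw": 0, "linear": [-0.2, 0, 0], "yaw": 0},
    {"claw": 0, "linear": [-0.5, 0, 0], "yaw": 0},
    {"claw": 0, "linear": [-0.6, 0, -0.3], "yaw": 0},
    {"claw": 0, "linear": [-0.6, 0, -0.7], "yaw": 0},
    {"claw": 0, "linear": [-0.6, 0, -1], "yaw": 0}
  ]
}}

```text
t: 7.65
tcp_pos: [541.9, -188.7, 134.8]
orientation: [[0.998, 0.069, 0.006], [0.069, -0.998, -0.001], [0.006, 0.001, -1.0]]
ft_force: [0.5, 0.2, 0.1]
gripper_width: 0.6
```

Call:
{"method": "step_arm", "body": {
  "series": [
    {"claw": 0, "linear": [-0.3, -0.3, -0.3], "yaw": 0},
    {"claw": 0, "linear": [-0.6, -0.6, -0.3], "yaw": 0},
    {"claw": 0, "linear": [-0.8, -0.9, -0.3], "yaw": 0},
    {"claw": 0, "linear": [-0.8, -0.9, -0.3], "yaw": 0}
  ]
}}

```text
t: 8.05
tcp_pos: [470.5, -119.3, 157.4]
orientation: [[0.997, 0.071, 0.004], [0.071, -0.997, 0.001], [0.004, -0.001, -1.0]]
ft_force: [0.1, -0.3, -0.1]
gripper_width: 0.7
```

```bash
python3 - <<'E'
from station import *
import cv2
i=grab_frame("top")["img"];cv2.imwrite("pics/top1.png",i)
cv2.imwrite("pics/crop3.png",cv2.resize(i[145:285,195:425],None,fx=3.4,fy=3.4,interpolation=cv2.INTER_CUBIC))
E
```

```text
(no output)
```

View pics/crop3.png

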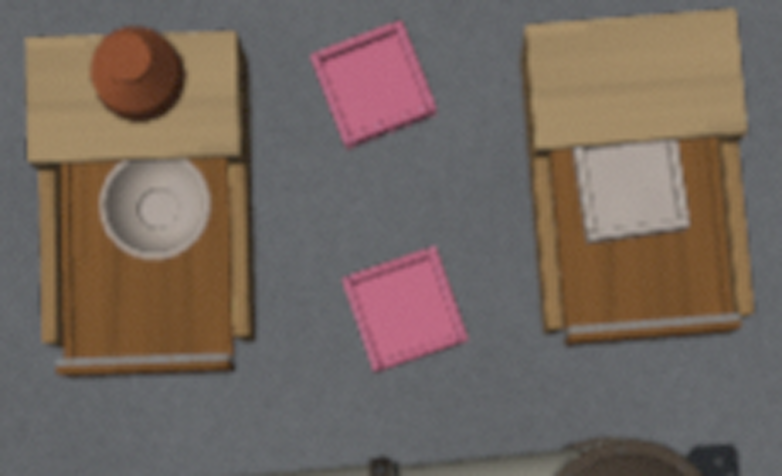

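Crop 3 shows the square tray home, its strip at (650,328) just ahead of the wall ends, with the dish standing flat at (632,190). The round tray is unchanged, with its strip's rear edge near (144,356). Next I'll go above the gap behind the round strip.

Call:
{"method": "step_arm", "body": {
  "series": [
    {"claw": 0, "linear": [0.16, -0.3, 0], "yaw": 0},
    {"claw": 0, "linear": [0.33, -0.6, 0], "yaw": 0},
    {"claw": 0, "linear": [0.5, -0.88, 0], "yaw": 0}
  ]
}}

```text
t: 8.4
tcp_pos: [508.6, -47.4, 156.7]
orientation: [[0.998, 0.068, 0.003], [0.068, -0.998, 0.0], [0.003, -0.0, -1.0]]
ft_force: [1.2, -0.2, 0.4]
gripper_width: 0.6
```

Call:
{"method": "step_arm", "body": {
  "series": [
    {"claw": 0, "linear": [0.16, -0.3, 0], "yaw": 0},
    {"claw": 0, "linear": [0.33, -0.6, 0], "yaw": 0},
    {"claw": 0, "linear": [0.5, -0.88, 0], "yaw": 0}
  ]
}}

```text
t: 8.7
tcp_pos: [543.7, 26.0, 156.4]
orientation: [[0.998, 0.068, 0.003], [0.068, -0.998, 0.0], [0.003, -0.0, -1.0]]
ft_force: [0.8, -0.3, 1.1]
gripper_width: 0.2
```

Call:
{"method": "step_arm", "body": {
  "series": [
    {"claw": 0, "linear": [0.16, -0.3, 0], "yaw": 0},
    {"claw": 0, "linear": [0.33, -0.6, 0], "yaw": 0},
    {"claw": 0, "linear": [0.5, -0.88, 0], "yaw": 0}
  ]
}}

```text
t: 9.0
tcp_pos: [578.8, 99.2, 156.3]
orientation: [[0.998, 0.068, 0.003], [0.068, -0.998, 0.001], [0.003, -0.0, -1.0]]
ft_force: [-0.3, 0.1, 0.9]
gripper_width: 0.2
```

Call:
{"method": "step_arm", "body": {
  "series": [
    {"claw": 0, "linear": [0.16, -0.3, 0], "yaw": 0.02},
    {"claw": 0, "linear": [0.33, -0.6, 0], "yaw": 0.05},
    {"claw": 0, "linear": [0.5, -0.88, 0], "yaw": 0.05},
    {"claw": 0, "linear": [0.5, -0.88, 0], "yaw": 0.05},
    {"claw": 0, "linear": [0.5, -0.88, 0], "yaw": 0.05}
  ]
}}

```text
t: 9.5
tcp_pos: [612.5, 171.2, 155.5]
orientation: [[1.0, 0.016, 0.0], [0.016, -1.0, 0.0], [0.0, -0.0, -1.0]]
ft_force: [-0.6, -1.2, 0.1]
gripper_width: 0.5
```

Call:
{"method": "step_arm", "body": {
  "series": [
    {"claw": 0, "linear": [0, 0, 0.25], "yaw": 0},
    {"claw": 0, "linear": [0, 0, 0.5], "yaw": 0},
    {"claw": 0, "linear": [0, 0, 0.75], "yaw": 0},
    {"claw": 0, "linear": [0, 0, 0.9], "yaw": 0},
    {"claw": 0, "linear": [0, 0, 0.9], "yaw": 0}
  ]
}}

```text
t: 10.0
tcp_pos: [610.5, 169.6, 82.3]
orientation: [[1.0, 0.015, -0.003], [0.015, -1.0, -0.002], [-0.003, 0.002, -1.0]]
ft_force: [0.1, -0.3, -0.5]
gripper_width: 0.5
```

Call:
{"method": "step_arm", "body": {
  "series": [
    {"claw": 0, "linear": [0, 0, 0.1], "yaw": 0},
    {"claw": 0, "linear": [0, 0, 0.2], "yaw": 0},
    {"claw": 0, "linear": [0, 0, 0.3], "yaw": 0},
    {"claw": 0, "linear": [0, 0, 0.4], "yaw": 0},
    {"claw": 0, "linear": [0, 0, 0.44], "yaw": 0},
    {"claw": 0, "linear": [0, 0, 0.44], "yaw": 0}
  ]
}}

```text
t: 10.6
tcp_pos: [611.1, 170.7, 48.2]
orientation: [[1.0, 0.016, -0.001], [0.016, -1.0, -0.001], [-0.001, 0.001, -1.0]]
ft_force: [-0.5, 0.1, 0.0]
gripper_width: 0.7
```

```bash
python3 - <<'E'
from station import *
import cv2
i=grab_frame("scene")["img"]
cv2.imwrite("pics/crop4.png",cv2.resize(i[150:300,320:480],None,fx=4,fy=4,interpolation=cv2.INTER_CUBIC))
E
```

```text
(no output)
```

View pics/crop4.png

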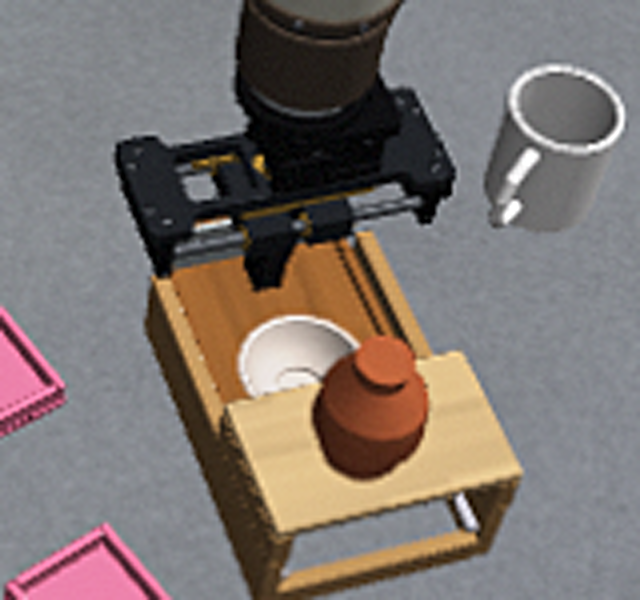

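The closed fingertips at (265,285) are inside the tray behind the lip, clear of the bowl at (300,355) and the walls. Now I'll draw slowly along -x.

Call:
{"method": "step_arm", "body": {
  "series": [
    {"claw": 0, "linear": [-0.05, 0, 0], "yaw": 0},
    {"claw": 0, "linear": [-0.1, 0, 0], "yaw": 0},
    {"claw": 0, "linear": [-0.15, 0, 0], "yaw": 0},
    {"claw": 0, "linear": [-0.2, 0, 0], "yaw": 0},
    {"claw": 0, "linear": [-0.25, 0, 0], "yaw": 0},
    {"claw": 0, "linear": [-0.3, 0, 0], "yaw": 0},
    {"claw": 0, "linear": [-0.35, 0, 0], "yaw": 0},
    {"claw": 0, "linear": [-0.4, 0, 0], "yaw": 0},
    {"claw": 0, "linear": [-0.45, 0, 0], "yaw": 0},
    {"claw": 0, "linear": [-0.5, 0, 0], "yaw": 0}
  ]
}}

```text
t: 11.65
tcp_pos: [571.4, 170.2, 49.2]
orientation: [[1.0, 0.016, 0.001], [0.016, -1.0, 0.0], [0.001, -0.0, -1.0]]
ft_force: [1.9, -0.2, 1.7]
gripper_width: 0.6
```

The 2 N drag shows the lip is engaged.

Call:
{"method": "step_arm", "body": {
  "series": [
    {"claw": 0, "linear": [-0.06, 0, 0], "yaw": 0},
    {"claw": 0, "linear": [-0.12, 0, 0], "yaw": 0},
    {"claw": 0, "linear": [-0.18, 0, 0], "yaw": 0},
    {"claw": 0, "linear": [-0.24, 0, 0], "yaw": 0},
    {"claw": 0, "linear": [-0.3, 0, 0], "yaw": 0},
    {"claw": 0, "linear": [-0.36, 0, 0], "yaw": 0},
    {"claw": 0, "linear": [-0.42, 0, 0], "yaw": 0},
    {"claw": 0, "linear": [-0.48, 0, 0], "yaw": 0},
    {"claw": 0, "linear": [-0.54, 0, 0], "yaw": 0},
    {"claw": 0, "linear": [-0.6, 0, 0], "yaw": 0},
    {"claw": 0, "linear": [-0.66, 0, 0], "yaw": 0},
    {"claw": 0, "linear": [-0.72, 0, 0], "yaw": 0}
  ]
}}

```text
t: 12.85
tcp_pos: [513.4, 169.2, 48.9]
orientation: [[1.0, 0.016, -0.0], [0.016, -1.0, -0.0], [-0.0, 0.0, -1.0]]
ft_force: [3.0, -1.1, 1.4]
gripper_width: 0.3
```

Call:
{"method": "step_arm", "body": {
  "series": [
    {"claw": 0, "linear": [-0.04, 0, 0], "yaw": 0},
    {"claw": 0, "linear": [-0.08, 0, 0], "yaw": 0},
    {"claw": 0, "linear": [-0.12, 0, 0], "yaw": 0},
    {"claw": 0, "linear": [-0.16, 0, 0], "yaw": 0},
    {"claw": 0, "linear": [-0.18, 0, 0], "yaw": 0}
  ]
}}

```text
t: 13.35
tcp_pos: [499.0, 169.0, 48.8]
orientation: [[1.0, 0.016, -0.0], [0.016, -1.0, -0.0], [-0.0, 0.0, -1.0]]
ft_force: [2.4, -2.1, -0.3]
gripper_width: 0.2
```

Call:
{"method": "step_arm", "body": {
  "series": [
    {"claw": 0, "linear": [-0.03, 0, 0], "yaw": 0},
    {"claw": 0, "linear": [-0.06, 0, 0], "yaw": 0},
    {"claw": 0, "linear": [-0.08, 0, 0], "yaw": 0},
    {"claw": 0, "linear": [-0.08, 0, 0], "yaw": 0}
  ]
}}

```text
t: 13.75
tcp_pos: [497.3, 169.8, 49.4]
orientation: [[1.0, 0.018, 0.008], [0.018, -1.0, 0.003], [0.008, -0.002, -1.0]]
ft_force: [13.6, -6.1, -7.3]
gripper_width: 0.2
```

The tray is at its stop: the force jumped to 13.6 N with the TCP held at 497. I'll ease off the lip, then rise.

Call:
{"method": "step_arm", "body": {
  "series": [
    {"claw": 0, "linear": [0.08, 0, 0], "yaw": 0},
    {"claw": 0, "linear": [0.18, 0, 0], "yaw": 0},
    {"claw": 0, "linear": [0.22, 0, 0], "yaw": 0},
    {"claw": 0, "linear": [0.22, 0, 0], "yaw": 0},
    {"claw": 0, "linear": [0.22, 0, -0.2], "yaw": 0},
    {"claw": 0, "linear": [0.22, 0, -0.5], "yaw": 0},
    {"claw": 0, "linear": [0.22, 0, -0.8], "yaw": 0},
    {"claw": 0, "linear": [0.22, 0, -1], "yaw": 0},
    {"claw": 0, "linear": [0.22, 0, -1], "yaw": 0}
  ]
}}

```text
t: 14.65
tcp_pos: [511.6, 170.2, 131.3]
orientation: [[1.0, 0.017, 0.004], [0.017, -1.0, 0.003], [0.004, -0.003, -1.0]]
ft_force: [0.6, 0.1, -0.6]
gripper_width: 0.1
```

Call:
{"method": "step_arm", "body": {
  "series": [
    {"claw": 0, "linear": [0, 0, -0.3], "yaw": 0},
    {"claw": 0, "linear": [-0.3, 0.3, -0.5], "yaw": 0},
    {"claw": 0, "linear": [-0.6, 0.6, -0.6], "yaw": 0},
    {"claw": 0, "linear": [-1, 1, -0.6], "yaw": 0},
    {"claw": 0, "linear": [-1, 1, -0.6], "yaw": 0}
  ]
}}

```text
t: 15.15
tcp_pos: [426.7, 84.6, 175.5]
orientation: [[1.0, 0.013, -0.006], [0.013, -1.0, -0.001], [-0.006, 0.001, -1.0]]
ft_force: [-0.1, -0.4, -0.2]
gripper_width: 0.8
```

Call:
{"method": "step_arm", "body": {
  "series": [
    {"claw": 0, "linear": [0, 0.3, 0], "yaw": 0},
    {"claw": 0, "linear": [0, 0.6, 0], "yaw": 0},
    {"claw": 0, "linear": [0, 1, 0], "yaw": 0},
    {"claw": 0, "linear": [0, 1, 0], "yaw": 0},
    {"claw": 0, "linear": [0, 1, 0], "yaw": 0}
  ]
}}

```text
t: 15.65
tcp_pos: [432.9, 7.7, 176.2]
orientation: [[1.0, 0.015, -0.001], [0.015, -1.0, -0.0], [-0.001, 0.0, -1.0]]
ft_force: [-0.1, 0.1, -0.3]
gripper_width: 0.4
```

```bash
python3 - <<'E'
from station import *
import cv2
i=grab_frame("top")["img"]
cv2.imwrite("pics/crop5.png",cv2.resize(i[145:315,195:425],None,fx=3.4,fy=3.4,interpolation=cv2.INTER_CUBIC))
i=grab_frame("scene")["img"]
cv2.imwrite("pics/crop6.png",cv2.resize(i[150:345,140:490],None,fx=2.2,fy=2.2,interpolation=cv2.INTER_CUBIC))
E
```

```text
(no output)
```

View pics/crop5.png

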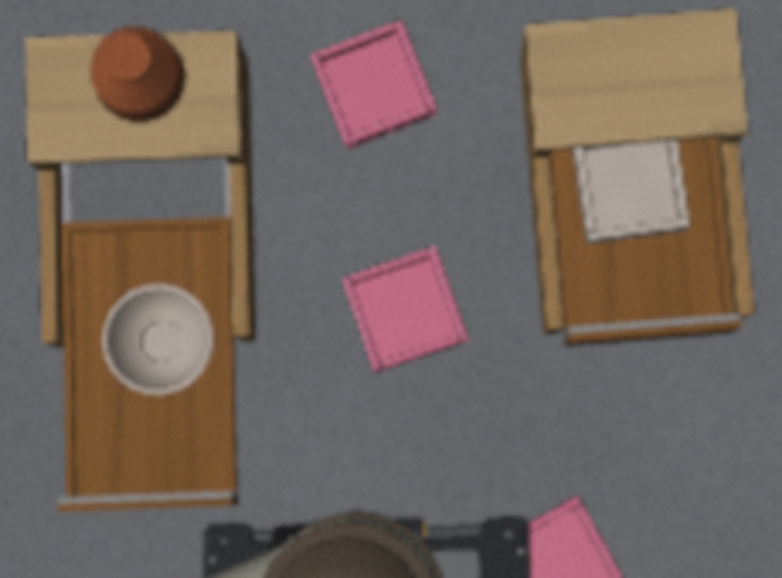

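View pics/crop6.png

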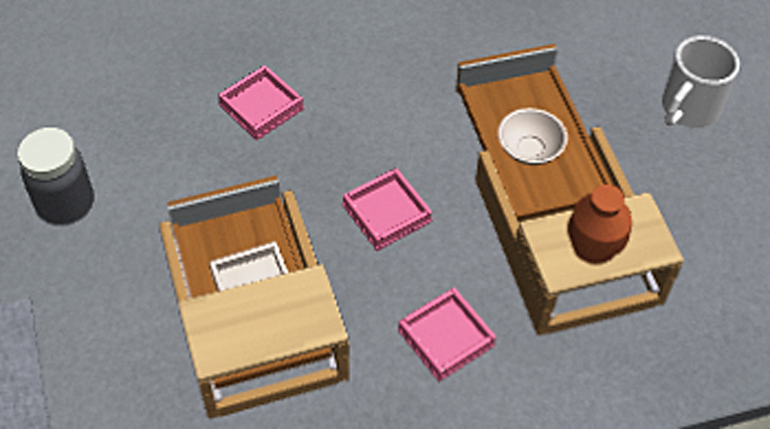

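Both crops show the round tray far out, with its lip at crop-5 (148,498) and the bowl upright in it at (158,340). The square tray is home with the dish flat at (632,190), and the vase, mug and jar are in place. One numeric check of the lips before handing in.

```bash
python3 - <<'E'
from station import *
from h import *
f=grab_frame("top")
c=lambda p:(np.array(p)+.5)/3.4-.5+[195,145]
for n,o,a,st in(("round",(701.1,178),.8,[(60,494),(236,491)]),("square",(709.7,-180.6),4,[(568,327),(740,314)])):
    s=cast(f,c(st),72)[:,:2].mean(0)-o; a=np.radians(a)
    print(n,"out mm",-(s@[np.cos(a),np.sin(a)])-106)
print(get_obs()["joint_velocities"].round(3), get_obs()["t"])
E
```

```text
round out mm 107.34747782069857
square out mm -2.02712989764791
[ 0.004 -0.002  0.002  0.001 -0.001  0.001] 15.8
```

```bash
python3 -c "
from station import *
print(finish_job())"
```

```text
the job is handed in; nothing more can be done
None
```

I pushed the square-dish tray home with the closed fingertips, then hooked them behind the round-bowl tray's lip and drew it out to its stop. The job was handed in at about 16 s; the system gives no verdict.

| Tray | Out, measured from the top camera | Target | At the stop |
|---|---|---|---|
| Square dish | -2 mm | below 6 mm | TCP held at 584.2 mm while force rose to 10 N |
| Round bowl | 107 mm | above 103 mm | TCP held at about 497 mm while force jumped to 13.6 N |

- **Margins:** the calibration is good to only about 2 mm. The camera reads the two trays 2 to 3 mm short of and past their stops, so I relied on the force as well.
- **Pottery:** the last pictures show the bowl and dish upright on their trays. The vase looks unmoved. The mug and jar also appear to be where they stood, though I did not re-measure their positions.
- **Robot:** the arm was clear of everything and at rest when I handed in.
- **Pictures:** I viewed 8 of the 10 allowed. No checks failed.

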